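# Post the empty tea carton through the recycling bin's flap

### The job

The tea has been tipped into its canister, so the green carton is empty. Slide the lock of the recycling bin fully open, push the carton through the sprung flap until it has dropped inside and the flap has closed behind it, then slide the lock fully shut again. Leave the mug, the glass and the tea canister where they stand.

Things in the scene. Friction and masses are not known exactly. Their poses are not given: they have to be found in the camera images.
- bin: White recycling bin, charcoal lid, fixed: 160 (x) x 190 (y) x 170 mm high, hollow, thin walls and floor. Origin: centre of its underside; x points level from the front (lock) to the back (hinge), z up. Lid top at z 170. The opening in the lid, x -20 to +62, y -70 to +70 mm, is filled by a blue flap level with the lid. The thin steel bail hanging in front does not matter.
- bin_slot (a point): Centre of the free width of the lid opening, at the height of the lid top (bin frame x 19, y 0, z 170 mm). The carton passes here lying flat, its 127 mm length along the bin's y and its 64 mm width along the bin's x, with about 6 mm free on every side.
- bin_flap (a joint): Blue flap 78 (x) x 136 (y) x 3 mm, hinged at its far (+x) edge; the near edge swings down. 0 = shut, 1.57 rad = hanging down 80 mm. The spring (0.03 to 0.05 N m) bears the carton's weight, even dropped on it; about 5 N of push starts it, then 1 to 2 N. Let go with about 45 mm below the lid top, the carton drops in or stays lightly pinched and needs a nudge. Cannot open while locked.
- bin_lock (a joint): Slide lock on the front strip of the lid. 0 m = locked (bolt under the flap's free edge, green patch showing in front of the tab), 0.022 = fully open (tab slid 22 mm along the bin's -x, away from the flap; red patch showing). Friction about 1.5 N; it stays where it is left.
- lock_tab (a point): Centre of the top of the lock's light grey thumb tab, 14 (x) x 24 (y) mm, standing 17 mm above the lid top. Moves with the lock: bin frame x -34 mm locked, -56 mm open, y 0. Can be pinched across its 24 mm.
- tea_carton: Green tea carton, empty and rigid, about 60 g, lying on its side: 127 mm long, 64 mm wide, 73 mm high as it lies. Origin: centre of its bottom end face; own z axis runs along its length (level as it lies), own x across the 64 mm width, own y up or down.
- carton_mid (a point): Middle of the carton's volume, 62 mm along its own z from the origin; 37 mm above the worktop at the start.
- tea_canister: White canister with a wooden lid, 92 mm across, 130 mm high; bystander. Origin: centre of its underside.
- mug: Orange mug, 81 mm across, 113 mm with its handle, 101 mm high; bystander. Origin: on its underside, 16 mm from the centre of the cup towards the handle.
- glass: Clear drinking glass, 81 mm across, 91 mm high; bystander. Origin: centre of its underside.
Not all that is in view belongs to the job. Of the things like the tea_carton, leave any that is red; of the rest the larger one is meant.

How it is judged (in metres and radians):
On the way, in this order (a step that is already met when the one before it is completed fails the run):
1. the lock is slid fully open (value of joint bin_lock above 0.018 m), for 0.2 s.
2. the carton is inside the bin and the flap has closed behind it (z of carton_mid in the frame of bin below 0.12 m and x of carton_mid in the frame of bin between -0.08 and 0.08 m and y of carton_mid in the frame of bin between -0.095 and 0.095 m and value of joint bin_flap below 0.06 rad), for 0.2 s.
At the end, for the whole second after the job is handed in: The carton lies at rest inside the bin (its middle within the bin's outline and at least 50 mm below the lid top), the flap is shut (within 0.06 rad) and the lock is back within 5 mm of fully shut (all of step 2 and value of joint bin_lock below 0.005 m and linear speed of tea_carton below 0.03 m/s); the robot touches nothing.
It fails at once if the mug is shoved more than 30 mm or tipped (distance of mug from where it was at the start of the episode above 0.03 m or angle between mug's own z axis and vertical above 0.4 rad).
It fails at once if the glass is shoved more than 30 mm or tipped (distance of glass from where it was at the start of the episode above 0.03 m or angle between glass's own z axis and vertical above 0.4 rad).
It fails at once if the tea canister is shoved more than 30 mm or tipped (distance of tea_canister from where it was at the start of the episode above 0.03 m or angle between tea_canister's own z axis and vertical above 0.4 rad).
It also fails if it takes over 61 s, if anything falls off the work surface, if the arm or the gripper's body presses on something with over 40 N, if the wrist force passes 120 N, or if a joint passes its speed limit or range.

### The arm

A 6-joint arm with a two-finger parallel gripper is mounted at the origin on a cart in front of the work surface, level with it; the furniture and walls round the work are solid. World frame = base frame: x ahead of the robot, y to its left, z up, the work surface at z = 0. Lengths are in mm, angles in rad, forces in N, time in s.
With the tool pointing down it reaches from about 400 to 925 mm from the base axis. Payload 12.5 kg.
Tool frame: the origin (TCP) lies at the centre of the arm's flange, where the gripper is bolted on; the fingertips stand 190 mm ahead of it and the grasp point (between the pads) lies 171 mm ahead of it; z points along the fingers, y is the line along which they close (so a half turn about z gives the same grasp; the last joint's range is limited). The gripper opens to 95 mm and grips with 3 to 60 N. Pads are 20 mm wide; open, the fingers measure 119 mm over their backs; the gripper's body (75 mm by 180 mm) begins 59 mm behind the grasp point.
Start: joints at [1.072, 0.491, 1.559, -0, 1.092, -0.106], TCP at [239.212, 577.41, 404.761] pointing down, gripper open.
Joint ranges: [-3.1, 3.1], [-0.84, 2.19], [0.05, 2.79], [-1.13, 4.28], [0.06, 2.93], [-2.69, 2.69]. Speed limits (rad/s): [2.22, 2.22, 2.79, 3.14, 3.14, 3.14].

### API

Orientations are given as [roll, pitch, yaw] about the fixed x, y, z axes, in that order (R = Rz(yaw) Ry(pitch) Rx(roll)).
In Python, from cell import env, read_camera, search_frame, cut_out gives the robot as it stands. The module is installed in compiled form; this text tells all that it offers.
- The arm moves only by the tool move_arm, never from a script. Its argument "commands" is a list of rows, each a list of 3 entries, a list of its own where there are three numbers: the shift along the world's x, y, z normalised to -1 to 1, where 1 is 0.03 m, then the turn about the world's z normalised to -1 to 1, where 1 is 0.08 rad, then the opening, from -1 (shut) to 1 (fully open), so that 0 is half open. A call has 1 to 20 rows; each row shifts and turns the commanded pose from where the row before left it; what a row does not reach is not made up. A row lasts 1/12 s, in which the tool goes at most 41.7 mm and 7.16 degrees, less where a joint would pass 70% of its speed; a pose out of reach is approached as far as the arm can. A call with a number of a shift or a turn outside -1 to 1 is refused whole. A call with a gripper value outside its range is refused whole. The fingers move at their own pace and stop on an object; the grip force is fixed at half the most. Time passes only in rows, so rows that do not move let the fingers close. It gives the time, the measured TCP pose, the force, the opening and the grip force at its end, in the units of the state.
- env.state(): the state, without advancing time (a new reading comes with each control period).
- read_camera(name): name is "side" or "top"; returns a dict with "image" (480x640x3 uint8, red, green, blue), "fx", "fy", "cx", "cy" (pixels), "rvec" (rotation vector, rad) and "tvec" (3), from world to camera coordinates, as OpenCV has them. Camera axes: x right, y down, z forward; pixel columns grow to the right and rows downward; lengths in mm; the calibration is good to about 2 mm. A picture is of the moment at which its call begins. There is no depth.
- env.job_done(): hands the job in; it is judged then, once.
Trained networks look in a picture, given as the dict that the camera call returned (one of the last four; its "shot" number tells which), for a name from the list of things; names that differ only in an ending like _2 or _b are one class to them, and where a whole thing is asked for, a point or a joint stands for the part that bears it (a point fixed in the world has none). Each returns a list of dicts, best first, with "confidence" (0 to 1); they miss things now and then, are a little off and sometimes report something else, mostly with a low value. They report only what shows in the picture. A call takes as long as a camera call. They do not tell look-alikes from the thing itself.
- search_frame(thing, picture): "at" ([column, row] in pixels, amid what is visible of it).
- cut_out(thing, picture): "region" (480x640 bool, what is visible of it) and "at" ([column, row] in pixels, amid what is visible of it).
The state is a dict: "t": time; "joints": joint angles; "qvel": joint speeds; "tau": joint torques, N m; "eef_pos": TCP position; "tcp_rot": TCP orientation; "ft_force": force on the tool from outside, world axes, zero at the start; "moment": the same for the moment, N m; "opening": opening from 0.0 (shut) to 1.0 (fully open); "grip_force": force on a finger pad.
Only numpy, scipy, OpenCV 4.12 (cv2) and the standard library are available. Lean on these libraries where they do the work, as an engineer would, in place of code of your own. Each camera call takes 0.05 s, during which the arm holds its last target. There are 200 camera calls.

## Working session

There is one attempt and no reset: what is moved stays moved. The work goes in short steps, Python scripts to look and compute and a tool call to move; the robot and the scene stay as the last step left them, time stands still between calls to the robot, and variables do not carry over. Pictures are saved under pics/ and viewed, at most 10 in all, crops included, and the job is handed in when it is done.

Besides the shell and the picture viewer there is one more tool, called after "Emit:" as name([rows], argument=value, ...), one row to a line, values as JSON. move_arm: Moves the arm, as the interface text tells. Its arguments: {"type":"object","properties":{"commands":{"type":"array","items":{"type":"array"}}},"required":["commands"]}

```bash
mkdir -p pics; cat > h.py <<'E'
import numpy as np, cv2
from cell import env, read_camera, search_frame, cut_out
def ray(p,uv):
    R=cv2.Rodrigues(np.array(p["rvec"],float))[0]; t=np.array(p["tvec"],float).ravel()
    d=R.T@np.array([(uv[0]-p["cx"])/p["fx"],(uv[1]-p["cy"])/p["fy"],1.]); return -R.T@t,d
def at_z(p,uv,z):
    o,d=ray(p,uv); return o+d*(z-o[2])/d[2]
def proj(p,X):
    K=np.array([[p["fx"],0,p["cx"]],[0,p["fy"],p["cy"]],[0,0,1.]])
    return cv2.projectPoints(np.array(X,float).reshape(-1,3),np.array(p["rvec"],float),np.array(p["tvec"],float),K,None)[0].reshape(-1,2)
def tri(ps,uvs):
    A=np.zeros((3,3));b=np.zeros(3)
    for p,uv in zip(ps,uvs):
        o,d=ray(p,uv);d/=np.linalg.norm(d);M=np.eye(3)-np.outer(d,d);A+=M;b+=M@o
    return np.linalg.solve(A,b)
def save(p,name): cv2.imwrite("pics/"+name,p["image"][:,:,::-1])
E
python3 - <<'E'
from h import *
np.set_printoptions(precision=1,suppress=True)
for n in("top","side"):
    p=read_camera(n);save(p,n+"0.png");print(n,ray(p,(320,240)),p["fx"])
    for t in("bin","bin_flap","lock_tab","tea_carton","tea_canister","mug","glass"):
        print(t,[(np.round(r["at"]).tolist(),round(r["confidence"],2)) for r in search_frame(t,p)][:4])
print(env.state())
E
```

```text
top (array([ 356.9,  160. , 1135.5]), array([ 0.2, -0. , -1. ])) 445.8143511345896
bin [([442.0, 268.0], 0.72), ([315.0, 265.0], 0.27)]
bin_flap [([439.0, 252.0], 0.56)]
lock_tab [([451.0, 276.0], 0.59), ([441.0, 266.0], 0.52)]
tea_carton [([291.0, 317.0], 0.94), ([255.0, 257.0], 0.88), ([315.0, 263.0], 0.74), ([439.0, 252.0], 0.2)]
tea_canister [([330.0, 175.0], 0.71)]
mug [([182.0, 288.0], 0.89), ([329.0, 176.0], 0.57)]
glass [([430.0, 179.0], 0.66)]
side (array([830.9, 994.3, 720.3]), array([-0.2, -0.8, -0.6])) 458.8851582521625
bin [([321.0, 198.0], 0.63)]
bin_flap [([310.0, 175.0], 0.82)]
lock_tab []
tea_carton [([361.0, 323.0], 0.96), ([412.0, 281.0], 0.87), ([349.0, 272.0], 0.76), ([328.0, 167.0], 0.27)]
tea_canister [([255.0, 273.0], 0.6)]
mug [([434.0, 363.0], 0.89)]
glass [([248.0, 216.0], 0.93)]
{'t': 0.8, 'joints': array([ 1.1,  0.5,  1.6,  0. ,  1.1, -0.1]), 'qvel': array([ 0.,  0., -0.,  0., -0., -0.]), 'tau': array([  0. , -61.2, -25.8,   0.1,   0. ,   0. ]), 'eef_pos': array([239.2, 577.4, 404.8]), 'tcp_rot': array([ 3.1, -0. ,  2.7]), 'ft_force': array([ 1. , -0.1, -0.5]), 'moment': array([ 0. , -0.1, -0. ]), 'grip_force': 0.0, 'opening': 1.0032007107612155}
```

View pics/top0.png

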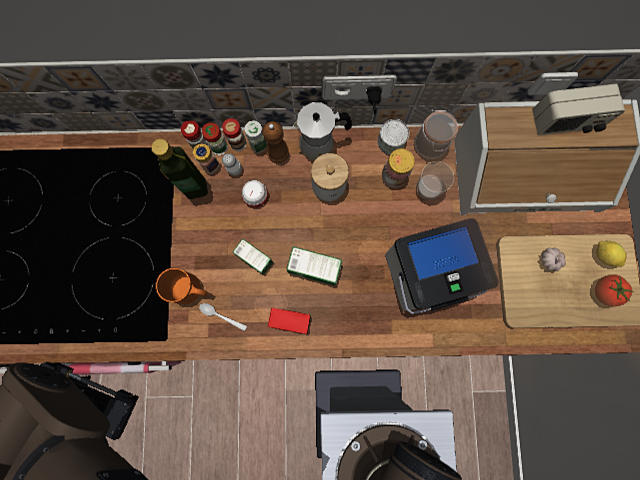

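View pics/side0.png

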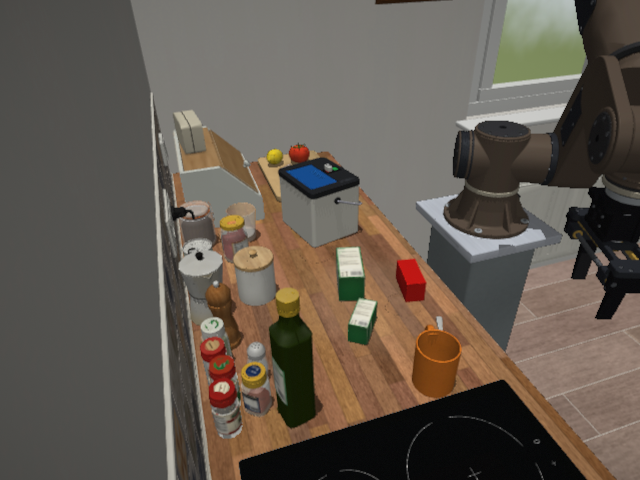

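Both pictures show the same layout. Things that could be taken for the carton, in the top view:
- red box at (290,320): excluded because it is red
- small green carton at (253,256)
- large green carton at (315,265): the one meant

The bin is at (442,268) with its lock towards the robot, and the green patch at (455,287) shows it is locked. Next I fit poses by silhouette.

```bash
cat >> h.py <<'E'
from scipy.optimize import minimize
def fit(ps,masks,box,x0):
    """box: [[xmin,xmax],[ymin,ymax],[zmin,zmax]] in body frame; fit x,y,yaw by IoU of silhouettes"""
    C=np.array([[a,b,c] for a in box[0] for b in box[1] for c in box[2]],float)
    S=4
    big=[cv2.resize(m.astype(np.uint8),None,fx=S,fy=S,interpolation=cv2.INTER_NEAREST) for m in masks]
    def cost(v,full=False):
        c,s=np.cos(v[2]),np.sin(v[2]);X=C@np.array([[c,s,0],[-s,c,0],[0,0,1]])+[v[0],v[1],0]
        r=[]
        for p,m in zip(ps,big):
            h=cv2.convexHull(((proj(p,X)+.5)*S-.5).astype(np.float32)).round().astype(np.int32)
            q=np.zeros_like(m);cv2.fillConvexPoly(q,h,1)
            r.append((q&m).sum()/max(1,(q|m).sum()))
        return r if full else -sum(r)
    best=None
    for dy in(-.25,0,.25):
        x=np.array(x0)+[0,0,dy]
        r=minimize(cost,x,method="Nelder-Mead",options=dict(initial_simplex=[x,x+[10,0,0],x+[0,10,0],x+[0,0,.1]],xatol=.05,fatol=1e-5))
        if best is None or r.fun<best.fun:best=r
    return best.x,cost(best.x,True)
def mask(thing,p,near):
    c=[r for r in cut_out(thing,p) if np.hypot(*(np.array(r["at"])-near))<25]
    return c[0]["region"]
E
python3 - <<'E'
from h import *
np.set_printoptions(precision=3,suppress=True)
P=[read_camera("top"),read_camera("side")]
mc=[mask("tea_carton",P[0],(315,264)),mask("tea_carton",P[1],(349,272))]
ms=[mask("tea_carton",P[0],(255,257)),mask("tea_carton",P[1],(361,323))]
mf=[mask("bin_flap",P[0],(441,252)),mask("bin_flap",P[1],(310,176))]
mb=[mask("bin",P[0],(442,268)),mask("bin",P[1],(321,198))]
def blue(p):
    h=cv2.cvtColor(p["image"],cv2.COLOR_RGB2HSV);return (h[...,0]>100)&(h[...,0]<130)&(h[...,1]>150)
n=[m.sum() for m in mf];print("mask px",n,[m.sum() for m in mc],[m.sum() for m in ms],[m.sum() for m in mb])
print("small at",at_z(P[0],(253,256),50))
cb=[[-32,32],[-63.5,63.5],[0,73]]
for w in([0,1],[0],[1]):
    print("carton",w,fit([P[i] for i in w],[mc[i] for i in w],cb,[*at_z(P[0],(315,263),73)[:2],-.2]))
    x0=[*at_z(P[0],(441,252),170)[:2],.25]
    print("flap",w,fit([P[i] for i in w],[mf[i] for i in w],[[-39,39],[-68,68],[170,170]],x0))
    print("bin",w,fit([P[i] for i in w],[mb[i] for i in w],[[-80,80],[-95,95],[0,170]],x0))
for p,nm in zip(P,("top","side")):
    r=search_frame("lock_tab",p);print([(q["at"],q["confidence"],at_z(p,q["at"],187)) for q in r])
for n in("tea_canister","mug","glass"):
    print(n,[at_z(p,search_frame(n,p)[0]["at"],50) for p in P])
c=np.hstack([cv2.resize(P[0]["image"][215:335,225:355],(390,360)),cv2.resize(P[0]["image"][205:325,375:505],(390,360))])
cv2.imwrite("pics/crop1.png",c[:,:,::-1])
E
```

```text
mask px [np.int64(2393), np.int64(632)] [np.int64(1340), np.int64(1422)] [np.int64(729), np.int64(942)] [np.int64(7499), np.int64(5654)]
small at [529.851 317.577  50.   ]
carton [0, 1] (array([505.   , 167.695,  -0.313]), [np.float64(0.863973552652798), np.float64(0.8968074558794369)])
flap [0, 1] (array([ 513.504, -113.427,    0.227]), [np.float64(0.9095218359840439), np.float64(0.9081787201817494)])
bin [0, 1] (array([ 487.58 , -124.43 ,    0.224]), [np.float64(0.9333793103448276), np.float64(0.9459032183763637)])
carton [0] (array([502.341, 166.904,  -0.304]), [np.float64(0.8669281468602159)])
flap [0] (array([ 511.12 , -115.743,    0.257]), [np.float64(0.9223900026034887)])
bin [0] (array([ 486.881, -123.063,    0.287]), [np.float64(0.942753375352193)])
carton [1] (array([505.373, 167.577,  -0.323]), [np.float64(0.8984826157951332)])
flap [1] (array([ 513.517, -111.238,    0.221]), [np.float64(0.9212703242369497)])
bin [1] (array([ 489.127, -126.317,    0.16 ]), [np.float64(0.955522483257149)])
[([452.1, 275.8], 0.61, array([ 457.216, -127.094,  187.   ]))]
[]
tea_canister [array([728.512, 119.27 ,  50.   ]), array([721.77 , 107.406,  50.   ])]Traceback (most recent call last):
  File "<stdin>", line 21, in <module>
IndexError: list index out of range
```

```bash
python3 - <<'E'
from h import *
np.set_printoptions(precision=3,suppress=True)
P=[read_camera("top"),read_camera("side")]
b=[]
for p,roi in zip(P,((375,215,505,310),(270,150,370,215))):
    h=cv2.cvtColor(p["image"],cv2.COLOR_RGB2HSV);m=((h[...,0]>100)&(h[...,0]<130)&(h[...,1]>140)&(h[...,2]>60))
    k=np.zeros_like(m);k[roi[1]:roi[3],roi[0]:roi[2]]=1;m&=k
    b.append(m);print("blue",m.sum())
    ys,xs=np.nonzero(m);pts=np.array([at_z(p,(x,y),170)[:2] for x,y in zip(xs,ys)],np.float32)
    print(cv2.minAreaRect(pts))
for w in([0,1],[0],[1]):
    v,s=fit([P[i] for i in w],[b[i] for i in w],[[-39,39],[-68,68],[170,170]],[513,-114,.25]);print("flap",w,v,s)
    for d in(-20,-53,):print("  ->",v[:2]+d*np.array([np.cos(v[2]),np.sin(v[2])]))
# green/white carton by saturation against wood
m=[]
for p,(x0,y0,x1,y1) in zip(P,((280,240,348,292),(330,240,370,305))):
    g=np.full((480,640),cv2.GC_BGD,np.uint8)
    g[y0:y1,x0:x1]=cv2.GC_PR_BGD
    r=[q for q in cut_out("tea_carton",p) if x0<q["at"][0]<x1 and y0<q["at"][1]<y1][0]["region"]
    g[r]=cv2.GC_PR_FGD; g[cv2.erode(r.astype(np.uint8),np.ones((5,5)))>0]=cv2.GC_FGD
    cv2.grabCut(np.ascontiguousarray(p["image"][:,:,::-1]),g,None,np.zeros((1,65)),np.zeros((1,65)),4,cv2.GC_INIT_WITH_MASK)
    m.append((g==1)|(g==3));print(m[-1].sum())
cb=[[-32,32],[-63.5,63.5],[0,73]]
for w in([0,1],[0],[1]):print("carton",w,fit([P[i] for i in w],[m[i] for i in w],cb,[503,167,-.3]))
out=[P[0]["image"].copy(),P[1]["image"].copy()]
c=np.hstack([cv2.resize(P[0]["image"][215:335,225:355],(390,360),interpolation=2),cv2.resize(P[0]["image"][205:325,375:505],(390,360),interpolation=2)])
cv2.imwrite("pics/crop1.png",c[:,:,::-1])
E
```

```text
blue 2279
((510.77288818359375, -115.20623779296875), (84.63932800292969, 134.8503875732422), 14.96375846862793)
blue 694
((513.5574951171875, -114.94603729248047), (85.66883850097656, 143.5263671875), 14.615386962890625)
flap [0, 1] [ 512.199 -114.562    0.233] [np.float64(0.9115522984676883), np.float64(0.8992109038737446)]
  -> [ 492.74  -119.181]
  -> [ 460.632 -126.802]
flap [0] [ 509.311 -115.239    0.246] [np.float64(0.9190192569642904)]
  -> [ 489.914 -120.113]
  -> [ 457.909 -128.154]
flap [1] [ 514.922 -112.158    0.271] [np.float64(0.9033126851602478)]
  -> [ 495.651 -117.51 ]
  -> [ 463.855 -126.341]
1484
1377
carton [0, 1] (array([501.479, 164.438,  -0.309]), [np.float64(0.920644957319001), np.float64(0.8575598595716145)])
carton [0] (array([500.066, 164.933,  -0.286]), [np.float64(0.9384793269805829)])
carton [1] (array([504.559, 164.997,  -0.322]), [np.float64(0.8816905939598665)])
```

View pics/crop1.png

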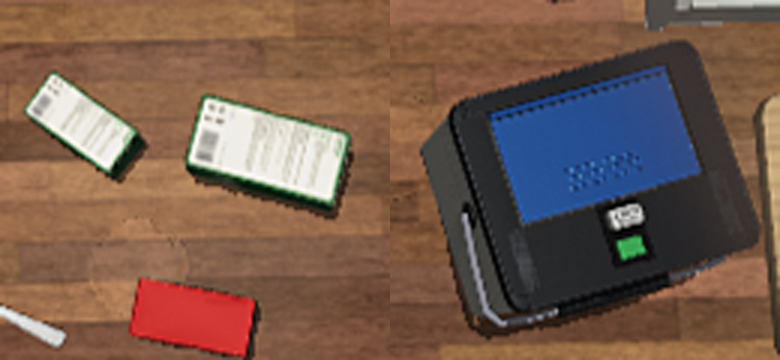

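The crop confirms the larger green carton, at top-view pixel (315,265), and the locked bin with tab at (454,277).

| Item | x (mm) | y (mm) | Yaw (rad) |
|---|---|---|---|
| Bin slot | 512 | -114.5 | 0.255 |
| Lock tab | 461 | -128 | – |
| Carton | 502 | 165.5 | -0.30 |

I'll close the fingers along bin x for everything, which means tool yaw 1.826 at the bin.

Emit:
move_arm([
  [[0.9,-0.9,0],-1,1],
  [[0.9,-0.9,0],-1,1],
  [[0.9,-0.9,0],-1,1],
  [[0.9,-0.9,0],-1,1],
  [[0.9,-0.9,0],-1,1],
  [[0.9,-0.9,0],-1,1],
  [[0.9,-0.9,0],-1,1],
  [[0.9,-0.9,0],-1,1],
  [[0,-1,0],-1,1],
  [[0,-1,0],-1,1],
  [[0,-1,0],-1,1],
  [[0,-1,0],0,1],
  [[0,-1,0],0,1],
  [[0,-1,0],0,1],
  [[0,-1,0],0,1],
  [[0,-1,0],0,1],
  [[0,-1,0],0,1],
  [[0,-1,0],0,1],
  [[0,-1,0],0,1],
  [[0,-1,0],0,1],
])

```text
t: 3.42
eef_pos: [454.9, 0.0, 405.0]
tcp_rot: [3.141, 0.0, 1.869]
ft_force: [0.6, -0.6, -0.6]
opening: 1.002
grip_force: 0.0
```

Emit:
move_arm([
  [[0.2,-1,0],-0.5,0],
  [[0,-1,0],0,0],
  [[0,-1,0],0,0],
  [[0,-1,0],0,0],
  [[0,-0.27,-0.2],0,0],
  [[0,0,-0.3],0,0],
  [[0,0,0],0,0],
])

```text
t: 4.0
eef_pos: [460.8, -126.4, 388.1]
tcp_rot: [-3.14, -0.002, 1.828]
ft_force: [-0.1, -0.0, 0.1]
opening: 0.562
grip_force: 0.0
```

```bash
python3 - <<'E'
from h import *
P=[read_camera("top"),read_camera("side")]
print(env.state()["eef_pos"],env.state()["tcp_rot"])
c=np.hstack([cv2.resize(P[0]["image"][205:325,375:505],(390,360),interpolation=2),cv2.resize(P[1]["image"][120:240,255:385],(390,360),interpolation=2)])
cv2.imwrite("pics/tab1.png",c[:,:,::-1])
E
```

```text
[ 461.16738857 -125.64939339  389.27335911] [-3.14059724e+00 -1.03818345e-03  1.82961125e+00]
```

View pics/tab1.png

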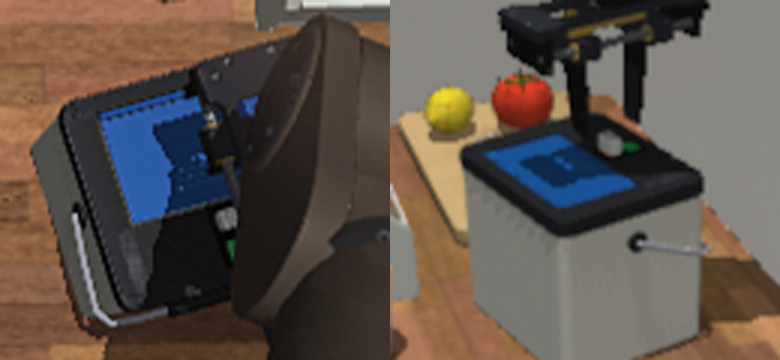

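```bash
python3 - <<'E'
from h import *
np.set_printoptions(precision=1,suppress=True)
P=[read_camera("top"),read_camera("side")]
for d in((461,-128,187),(461,-128,178)): print(proj(P[0],d),proj(P[1],d))
# tab segmentation: bright grey on dark lid
h=cv2.cvtColor(P[1]["image"],cv2.COLOR_RGB2HSV);m=((h[...,1]<60)&(h[...,2]>95)).astype(np.uint8)
m[:155]=0;m[180:]=0;m[:,:315]=0;m[:,345:]=0
n,l,s,c=cv2.connectedComponentsWithStats(m);print(s[1:],c[1:])
print("tri",tri(P,[(453.5,277),(328.3,167.7)]))
for X in((461,-128),(457,-128),(465,-128),(461,-120),(461,-136)):
    c,s=np.cos(.255),np.sin(.255);R=np.array([[c,-s],[s,c]])
    B=[[*(R@[a,b]+X),z] for a in(-7,7) for b in(-12,12) for z in(170,187)]
    q=proj(P[1],B);print(X,q.min(0),q.max(0))
E
```

```text
[[452.4 274. ]] [[326.9 165.4]]
[[451.2 274.5]] [[327.  168.4]]
[[332 155   1   1   1]
 [338 155   7  14  75]
 [325 165   7   6  33]] [[332.  155. ]
 [341.5 160.3]
 [328.  167.7]]
tri [ 455.6 -132.8  177.2]
(461, -128) [322.5 163.4] [331.5 173.1]
(457, -128) [323.9 163.2] [332.8 172.9]
(465, -128) [321.1 163.6] [330.1 173.4]
(461, -120) [323.4 164.5] [332.4 174.3]
(461, -136) [321.6 162.3] [330.5 172. ]
```

Emit:
move_arm([
  [[-0.1,-0.12,-0.2],0,0],
  [[0,0,-0.3],0,0],
  [[0,0,-0.3],0,0],
  [[0,0,0],0,0],
  [[0,0,0],0,0],
])

```text
t: 4.62
eef_pos: [458.2, -130.2, 365.0]
tcp_rot: [-3.14, -0.001, 1.829]
ft_force: [-0.7, -0.6, -0.3]
opening: 0.498
grip_force: 0.0
```

Emit:
move_arm([
  [[0,0,0],0,-1],
  [[0,0,0],0,-1],
  [[0,0,0],0,-1],
  [[0,0,0],0,-1],
  [[0,0,0],0,-1],
  [[0,0,0],0,-1],
  [[0,0,0],0,-1],
])

```text
t: 5.2
eef_pos: [457.4, -130.5, 365.8]
tcp_rot: [-3.138, -0.0, 1.83]
ft_force: [-9.9, -5.2, 6.3]
opening: 0.143
grip_force: 30.0
```

Emit:
move_arm([
  [[-0.18,-0.05,0],0,-1],
  [[-0.18,-0.05,0],0,-1],
  [[-0.18,-0.05,0],0,-1],
  [[-0.18,-0.05,0],0,-1],
  [[0,0,0],0,-1],
  [[0,0,0],0,-1],
  [[0,0,0],0,-1],
])

```text
t: 5.78
eef_pos: [436.4, -136.2, 365.8]
tcp_rot: [-3.141, -0.001, 1.829]
ft_force: [-3.5, 4.7, 6.2]
opening: 0.144
grip_force: 30.0
```

Emit:
move_arm([
  [[-0.06,-0.015,0],0,-1],
  [[0,0,0],0,-1],
  [[0,0,0],0,-1],
])

```text
t: 6.03
eef_pos: [435.2, -136.5, 365.8]
tcp_rot: [3.14, -0.0, 1.829]
ft_force: [3.0, 7.6, 3.3]
opening: 0.146
grip_force: 30.0
```

Emit:
move_arm([
  [[0,0,0],0,0],
  [[0,0,0],0,0],
  [[0,0,0],0,0],
  [[0,0,1],0,0],
  [[0,0,1],0,1],
  [[0.2,1,0],-1,1],
  [[0.2,1,0],-1,1],
  [[0.2,1,0],-1,1],
  [[0.2,1,0],-1,1],
  [[0.2,1,0],-1,1],
  [[0.2,1,0],-1,1],
  [[0.2,1,0],-1,1],
  [[0.2,1,0],0,1],
  [[0.2,1,-0.8],0,1],
  [[0.2,1,-0.8],0,1],
  [[0.2,0,-0.8],0,1],
  [[0,0,-0.8],0,1],
  [[0,0,-0.8],0,1],
  [[0,0,0],0,1],
])

```text
t: 7.62
eef_pos: [500.3, 163.2, 302.0]
tcp_rot: [-3.136, 0.003, 1.269]
ft_force: [-0.8, 0.0, -0.5]
opening: 1.003
grip_force: 0.0
```

```bash
python3 - <<'E'
from h import *
np.set_printoptions(precision=3,suppress=True)
P=[read_camera("top"),read_camera("side")]
s=env.state();print(s["t"],s["eef_pos"],s["tcp_rot"],s["ft_force"])
c=np.hstack([cv2.resize(P[0]["image"][205:325,375:505],(390,360),interpolation=2),cv2.resize(P[1]["image"][200:320,275:405],(390,360),interpolation=2)])
cv2.imwrite("pics/car1.png",c[:,:,::-1])
h=cv2.cvtColor(P[0]["image"],cv2.COLOR_RGB2HSV);m=((h[...,0]>100)&(h[...,0]<130)&(h[...,1]>140)&(h[...,2]>60))
k=np.zeros_like(m);k[215:300,375:505]=1;m&=k
ys,xs=np.nonzero(m);print(cv2.minAreaRect(np.array([at_z(P[0],(x,y),170)[:2] for x,y in zip(xs,ys)],np.float32)))
E
```

```text
7.7167 [501.118 163.199 305.739] [-3.141  0.001  1.269] [0.559 0.496 0.567]
((510.986083984375, -114.87197875976562), (83.85457611083984, 134.71530151367188), 14.568802833557129)
```

View pics/car1.png

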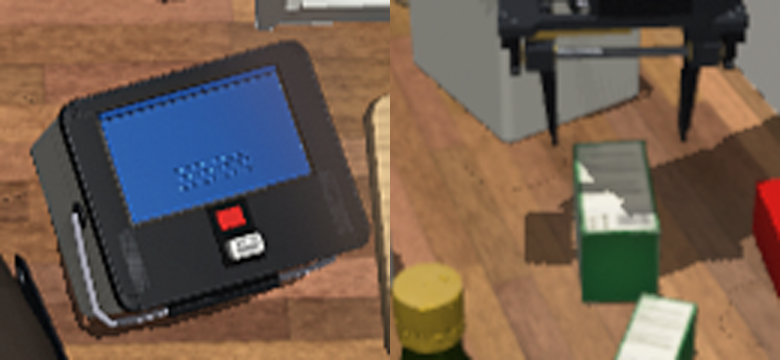

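Red shows, so the lock is open, and the fingers straddle the carton on both sides. Now I descend and grip near its top.

Emit:
move_arm([
  [[0,0.07,-0.6],0,1],
  [[0,0,-0.6],0,1],
  [[0,0,-0.5],0,1],
  [[0,0,-0.3],0,1],
  [[0,0,0],0,1],
  [[0,0,0],0,-1],
  [[0,0,0],0,-1],
  [[0,0,0],0,-1],
  [[0,0,0],0,-1],
  [[0,0,0],0,-1],
  [[0,0,0],0,-1],
])

```text
t: 8.63
eef_pos: [500.9, 165.4, 246.2]
tcp_rot: [3.141, -0.0, 1.269]
ft_force: [-0.1, -0.6, 4.1]
opening: 0.677
grip_force: 29.9
```

Emit:
move_arm([
  [[0,0,0.5],0,-1],
  [[0,0,1],0,-1],
  [[0,0,1],0,-1],
  [[0,0,1],0,-1],
  [[0,0,1],0,-1],
  [[0,0,1],0,-1],
  [[0,0,1],0,-1],
  [[0,0,0.5],0,-1],
  [[0.24,-0.8,0],1,-1],
  [[0,-0.8,0],1,-1],
  [[0,-0.8,0],1,-1],
  [[0,-0.8,0],1,-1],
  [[0,-0.8,0],1,-1],
  [[0,-0.8,0],1,-1],
  [[0,-0.8,0],1,-1],
  [[0,-0.8,0],0,-1],
  [[0,-0.8,0],0,-1],
  [[0,-0.8,0],0,-1],
  [[0,-0.8,0],0,-1],
  [[0,-0.58,0],0,-1],
])

```text
t: 10.3
eef_pos: [507.8, -117.7, 455.7]
tcp_rot: [-3.141, 0.0, 1.828]
ft_force: [-0.0, 0.4, -0.9]
opening: 0.674
grip_force: 29.9
```

Emit:
move_arm([
  [[0,0,0],0,-1],
  [[0,0,-0.5],0,-1],
  [[0,0,0],0,-1],
  [[0,0,0],0,-1],
])

```text
t: 10.63
eef_pos: [507.9, -115.5, 440.5]
tcp_rot: [-3.14, -0.001, 1.829]
ft_force: [-0.7, 0.2, -0.6]
opening: 0.672
grip_force: 29.9
```

```bash
python3 - <<'E'
from h import *
np.set_printoptions(precision=3,suppress=True)
P=[read_camera("top"),read_camera("side")]
s=env.state();print(s["t"],s["eef_pos"],s["tcp_rot"],s["ft_force"],s["opening"])
u=np.array([.9677,.2523]);v=np.array([-.2523,.9677])
for n,p,o in(("top",P[0],(375,205)),("side",P[1],(255,100))):
    im=np.ascontiguousarray(p["image"][o[1]:o[1]+120,o[0]:o[0]+130]);im=cv2.resize(im,(390,360),interpolation=2)
    X=[[*(np.array([508,-116])+a*u+b*v),170] for a,b in((-41,-70),(41,-70),(41,70),(-41,70))]
    q=((proj(p,X)-o+.5)*3).astype(np.int32);cv2.polylines(im,[q],True,(255,255,0),1)
    z=s["eef_pos"][2]-246.2
    X=[[*(s["eef_pos"][:2]+a*u+b*v),z] for a,b in((-32,-63.5),(32,-63.5),(32,63.5),(-32,63.5))]
    q=((proj(p,X)-o+.5)*3).astype(np.int32);cv2.polylines(im,[q],True,(255,0,255),1)
    P.append(im)
cv2.imwrite("pics/slot1.png",np.hstack(P[2:])[:,:,::-1])
E
```

```text
10.7333 [ 508.101 -115.527  441.252] [3.141 0.    1.829] [-0.006 -0.286  0.66 ] 0.6686823828211631
```

View pics/slot1.png

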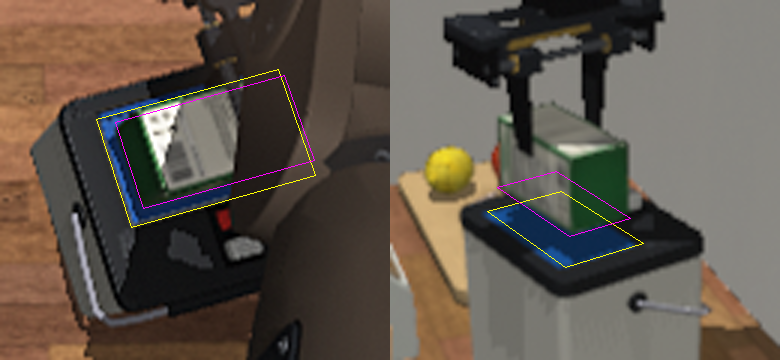

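```bash
python3 - <<'E'
from h import *
np.set_printoptions(precision=1,suppress=True)
p=read_camera("side");s=env.state();e=s["eef_pos"];z=e[2]-246.2
h=cv2.cvtColor(p["image"],cv2.COLOR_RGB2HSV);m=((h[...,0]>55)&(h[...,0]<95)&(h[...,1]>110)&(h[...,2]>60)).astype(np.uint8)
k=np.zeros_like(m);k[130:190,290:345]=1;m*=k
m=cv2.morphologyEx(m,cv2.MORPH_OPEN,np.ones((3,3)))
ys,xs=np.nonzero(m);print(m.sum(),xs.min(),xs.max(),ys.min(),ys.max())
hull=cv2.convexHull(np.stack([xs,ys],1));a=cv2.approxPolyDP(hull,2.5,True)[:,0];print(a.tolist())
def face(dx,dy,yaw,dz):
    c,sn=np.cos(yaw),np.sin(yaw);u=np.array([c,sn]);v=np.array([-sn,c])
    return [[*(e[:2]+(a+dx)*u+(63.5+dy)*v),z+b+dz] for a,b in((-32,0),(32,0),(32,73),(-32,73))]
print("pred",proj(p,face(0,0,.257,0)).tolist())
ys_=[]
def cost(w):
    q=np.zeros((1920,2560),np.uint8);cv2.fillConvexPoly(q,((proj(p,face(*w))+.5)*4-.5).round().astype(np.int32),1)
    M=cv2.resize(m,None,fx=4,fy=4,interpolation=0);return -(q&M).sum()/(q|M).sum()
x=np.array([0,0,.257,0.]);r=minimize(cost,x,method="Nelder-Mead",options=dict(initial_simplex=[x]+[x+d for d in np.diag([6,6,.1,4])],xatol=.1,fatol=1e-4));print(r.x,r.fun)
E
```

```text
282 315 333 153 174
[[333, 162], [324, 174], [315, 167], [321, 153], [328, 154]]
pred [[334.76177175356, 172.23402921123744], [314.409926495043, 178.30736702353082], [313.57029053569994, 151.97373781476506], [334.6336210011281, 146.33120886509488]]
[14.9 19.  -0.4  4.2] 0.0<stdin>:16: RuntimeWarning: overflow encountered in scalar negative
```

Emit:
move_arm([
  [[0,0,-0.4],0,-1],
  [[0,0,-0.3],0,-1],
  [[0,0,-0.3],0,-1],
  [[0,0,-0.2],0,-1],
  [[0,0,0],0,-1],
])

```text
t: 11.2
eef_pos: [507.9, -116.0, 403.6]
tcp_rot: [-3.14, -0.001, 1.829]
ft_force: [-2.5, -1.0, -0.1]
opening: 0.674
grip_force: 29.9
```

Emit:
move_arm([
  [[0,0,-0.2],0,-1],
  [[0,0,-0.2],0,-1],
  [[0,0,0],0,-1],
])

```text
t: 11.45
eef_pos: [507.8, -116.0, 391.6]
tcp_rot: [-3.14, -0.001, 1.829]
ft_force: [-2.1, 0.1, -0.4]
opening: 0.674
grip_force: 29.9
```

Emit:
move_arm([
  [[0,0,-0.3],0,-1],
  [[0,0,-0.3],0,-1],
  [[0,0,-0.2],0,-1],
  [[0,0,0],0,-1],
  [[0,0,0],0,-1],
])

```text
t: 11.87
eef_pos: [508.1, -116.0, 368.2]
tcp_rot: [-3.141, -0.001, 1.829]
ft_force: [-1.6, -0.7, -0.4]
opening: 0.671
grip_force: 29.9
```

```bash
python3 - <<'E'
from h import *
P=[read_camera("top"),read_camera("side")]
print(env.state()["eef_pos"],env.state()["ft_force"])
c=np.hstack([cv2.resize(P[0]["image"][205:325,375:505],(390,360),interpolation=2),cv2.resize(P[1]["image"][100:220,255:385],(390,360),interpolation=2)])
cv2.imwrite("pics/slot2.png",c[:,:,::-1])
E
```

```text
[ 508.08988579 -116.03932219  368.83025225] [-1.0958837   0.1879923  -0.84431239]
```

View pics/slot2.png

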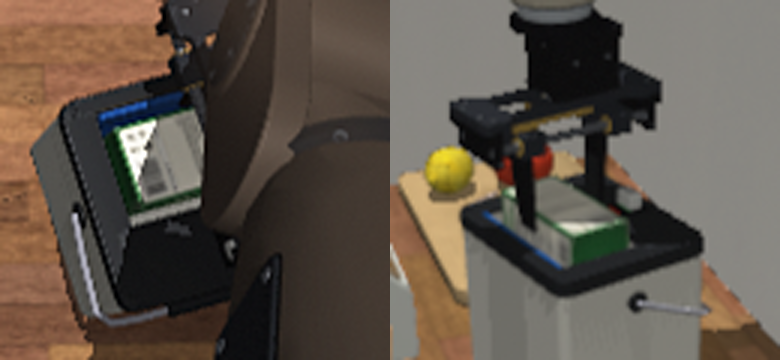

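The carton sits in the opening with its top about 20 mm above the lid. I go 3 mm lower and release.

Emit:
move_arm([
  [[0,0,-0.12],0,-1],
  [[0,0,0],0,-1],
  [[0,0,0],0,0.7],
  [[0,0,0],0,0.7],
  [[0,0,0],0,0.7],
  [[0,0,0.5],0,0.7],
  [[0,0,1],0,0.7],
  [[0,0,1],0,0.7],
  [[0,0,0.5],0,0.7],
  [[0,0,0],0,0.7],
])

```text
t: 12.8
eef_pos: [508.1, -116.0, 458.7]
tcp_rot: [3.136, 0.003, 1.829]
ft_force: [-0.6, -0.1, 0.2]
opening: 0.848
grip_force: 0.0
```

```bash
python3 - <<'E'
from h import *
P=[read_camera("top"),read_camera("side")]
print(env.state()["eef_pos"],env.state()["ft_force"])
c=np.hstack([cv2.resize(P[0]["image"][205:325,375:505],(390,360),interpolation=2),cv2.resize(P[1]["image"][100:220,255:385],(390,360),interpolation=2)])
cv2.imwrite("pics/slot3.png",c[:,:,::-1])
E
```

```text
[ 507.80522503 -115.96424573  455.25387085] [ 1.11611323 -0.35459886  0.65205169]
```

View pics/slot3.png

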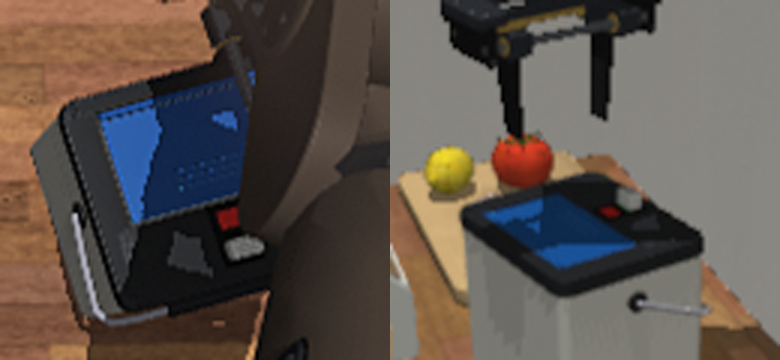

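The carton has dropped through and the flap is level again. Now back to the open tab to pinch it and slide it shut.

Emit:
move_arm([
  [[-0.81,-0.23,0],0,0],
  [[-0.81,-0.23,0],0,0],
  [[-0.8,-0.22,0],0,0],
  [[0,0,0],0,0],
  [[0,0,-0.8],0,0],
  [[0,0,-0.8],0,0],
  [[0,0,-0.8],0,0],
  [[0,0,-0.4],0,0],
  [[0,0,0],0,0],
  [[0,0,0],0,0],
])

```text
t: 13.73
eef_pos: [435.7, -136.5, 370.4]
tcp_rot: [-3.14, -0.002, 1.829]
ft_force: [0.4, 0.8, 0.4]
opening: 0.501
grip_force: 0.0
```

Emit:
move_arm([
  [[0,0,-0.15],0,0],
  [[0,0,0],0,-1],
  [[0,0,0],0,-1],
  [[0,0,0],0,-1],
  [[0,0,0],0,-1],
  [[0,0,0],0,-1],
  [[0,0,0],0,-1],
  [[0.18,0.05,0],0,-1],
  [[0.18,0.05,0],0,-1],
  [[0.18,0.05,0],0,-1],
  [[0.16,0.04,0],0,-1],
  [[0,0,0],0,-1],
  [[0,0,0],0,-1],
])

```text
t: 14.82
eef_pos: [456.8, -130.7, 366.8]
tcp_rot: [-3.141, 0.0, 1.829]
ft_force: [-3.4, -4.4, 5.3]
opening: 0.142
grip_force: 30.0
```

Emit:
move_arm([
  [[0.05,0.012,0],0,-1],
  [[0,0,0],0,-1],
  [[0,0,0],0,-1],
  [[0,0,0],0,0],
  [[0,0,0],0,0],
  [[0,0,0],0,0],
  [[0,0,0],0,0],
  [[0,0,0.6],0,0],
  [[0,0,1],0,0],
  [[0,0,1],0,0],
  [[-0.5,0.7,0.5],0,0],
  [[-0.5,1,0],0,0],
  [[0,1,0],0,0],
  [[0,1,0],0,0],
  [[0,1,0],0,0],
  [[0,1,0],0,0],
  [[0,1,0],0,0],
  [[0,0,0],0,0],
  [[0,0,0],0,0],
  [[0,0,0],0,0],
])

```text
t: 16.48
eef_pos: [428.0, 70.5, 459.6]
tcp_rot: [-3.142, 0.0, 1.83]
ft_force: [0.2, -0.5, 0.2]
opening: 0.498
grip_force: 0.0
```

```bash
python3 - <<'E'
from h import *
P=[read_camera("top"),read_camera("side")]
print(env.state()["eef_pos"],env.state()["ft_force"])
c=np.hstack([cv2.resize(P[0]["image"][205:325,375:505],(390,360),interpolation=2),cv2.resize(P[1]["image"][100:220,255:385],(390,360),interpolation=2)])
cv2.imwrite("pics/end.png",c[:,:,::-1])
E
```

```text
[428.03466019  69.86074624 459.60356585] [0.78864427 1.00283234 0.37524618]
```

View pics/end.png

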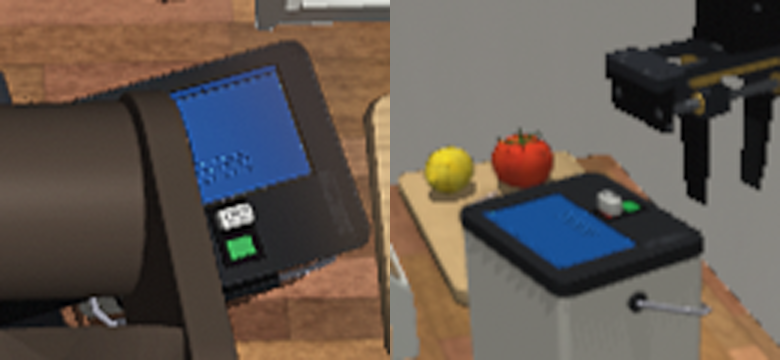

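The green patch shows fully, the flap is level, and the arm touches nothing. I'm handing in.

```bash
python3 -c "
from cell import env
print(env.job_done())"
```

```text
the job is handed in; nothing more can be done
None
```

The green carton is inside the bin with the flap closed and the lock slid shut again; the mug, glass and canister were not touched, and the job was handed in at about 17 s without a verdict being reported back.

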